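Turn the washing-tablet tray round in its sleeve

ROBOT

A 6-joint arm with a two-finger parallel gripper is mounted at the origin on the work surface. World frame = base frame: x ahead of the robot, y to its left, z up, the work surface at z = 0. Lengths are in m, angles in rad, forces in N, time in s.
With the tool pointing down it reaches from about 0.375 to 0.925 m from the base axis. Payload 5.7 kg.
Tool frame: the origin (TCP) lies midway between the tips of the shut fingers; the grasp point (between the pads) lies 19 mm behind it; z points along the fingers, y is the line along which they close (so a half turn about z gives the same grasp; the last joint's range is limited). The gripper opens to 88 mm and grips with 3 to 60 N. Pads are 20 mm wide; open, the fingers measure 115 mm over their backs; the gripper's body (75 mm by 178 mm) begins 61 mm behind the grasp point.
Start: joints at [-1.29, 0.359, 1.51, -0, 1.272, -0.115], TCP at [0.231, -0.554, 0.223] pointing down, gripper open.
Joint ranges: [-2.97, 2.97], [-1.01, 2.36], [0.21, 2.38], [-0.96, 4.11], [0.2, 2.71], [-2.98, 2.98]. Speed limits (rad/s): [2.39, 2.39, 3.14, 3.14, 3.14, 3.14].

INTERFACE

Orientations are given as a 3x3 rotation matrix whose columns are the frame's x, y, z axes.
In Python, from workcell import manip, imaging gives the robot as it stands. The module is installed in compiled form; this text tells all that it offers.
- The arm moves only by the tool carry_out, never from a script. Its arguments are lists of equal length, an entry for each row: "xyz": the shift along the tool's x, y, z normalised to -1 to 1, where 1 is 120 mm, a list of three; "twist": the turn, a rotation vector about the tool's x, y, z normalised to -1 to 1, where 1 is 30 degrees, a list of three. In form: {"xyz": [[x, y, z], ...], "twist": [[wx, wy, wz], ...]}. A call has 1 to 20 rows; each row is the pose to reach, as a shift and turn from the pose commanded when the call began, along the tool's axes at that moment; what a row does not reach only later rows make up. A row lasts 1/8 s, in which the tool goes at most 62.5 mm and 10.7 degrees, less where a joint would pass 70% of its speed; a pose out of reach is approached as far as the arm can. A call with a number of a shift or a turn outside -1 to 1 is refused whole. A call with a gripper value outside its range is refused whole. "claw" is the closure, from -1 (fully open) to 1 (shut), set as the call begins (left out, the last holds). The fingers move at their own pace and stop on an object; "force" is the grip in N (left out, the last holds). Time passes only in rows, so rows that repeat a pose let the fingers close. It gives the time, the measured TCP pose, the force, the opening and the grip force at its end, in the units of the state.
- manip.get_state(): the state, without advancing time (a new reading comes with each control period).
- imaging.get_image(name): name is "scene" or "top" or "wrist"; returns the picture (420x560x3 uint8, red, green, blue); there is no depth.
- imaging.camera_params(name): a dict with "vertical_fov" (degrees; the focal length in pixels is half the picture's height over the tangent of half this angle, whatever the lens; pixels are square), "cx", "cy" (the principal point, pixels), "rvec" (rotation vector, rad) and "tvec" (3), from world to camera coordinates, as OpenCV has them. Camera axes: x right, y down, z forward; pixel columns grow to the right and rows downward; lengths in m; the calibration is good to about 2 mm. A picture is of the moment at which its call begins: read the wrist's pose just before it. camera_params takes no time and is no camera call; for the wrist camera it gives the pose at the moment of the call.
- manip.job_done(): hands the job in; it is judged then, once.
The state is a dict: "time": time; "joint_pos": joint angles; "qd": joint speeds; "joint_torque": joint torques, N m; "eef_pos": TCP position; "ee_rot": TCP orientation; "contact_force": force on the tool from outside, world axes, zero at the start; "ft_torque": the same for the moment, N m; "opening": opening from 0.0 (shut) to 1.0 (fully open); "finger_force": force on a finger pad.
Only numpy, scipy, OpenCV 4.12 (cv2) and the standard library are available. Lean on these libraries where they do the work, as an engineer would, in place of code of your own. Each camera call takes 0.05 s, during which the arm holds its last target. There are 200 camera calls.

TASK

The washing-tablet tray has been put into the caddy's sleeve back to front, with its pull handle hidden inside. Slide it right out, turn it round level and slide it back in fully home, body flush with the sleeve mouth and the pull handle sticking out. Keep the tray upright the whole time so that no tablets spill, leave the other things where they are, and let go of the tray at the end.

Things in the scene. Friction and masses are not known exactly. Their poses are not given: they have to be found in the camera images.
- caddy: Grey plastic caddy, fixed to the table. Origin: centre of its sleeve's mouth, at table height; +x points INTO the sleeve, z up, y across. The sleeve is a rectangular tube along x from the mouth (x = 0) to a back stop. It has no floor: the tray slides on the table top. The mouth faces back towards the robot, turned 14 to 60 degrees to the robot's left. The table is free 230 mm before the mouth, 80 mm to either side.
- mouth (a point): Centre of the sleeve's mouth opening, 21 mm above the table; axes as the caddy's. The opening is 66 mm wide and 42 mm high; walls and roof are 4 mm thick, so the sleeve is 74 mm wide and 46 mm high outside; the roof has a 32 mm wide window.
- back_stop (a point): Centre of the inner face of the sleeve's solid back stop, 120 mm in from the mouth (caddy x = 120 mm), 21 mm above the table; axes as the caddy's. Behind it (caddy x = 126 to 226 mm, y = +-110 mm) is an open bin, 50 mm high, in which the dispenser and jar stand.
- tray: White rigid open-topped tray of tablets, 0.11 to 0.22 kg. Body 120 mm long (x = -60 to +60), 58 wide, 38 high. Origin: centre of the underside; z up. Balance point x = -20 mm. At -x an upright pull handle sticks out. At the start it is in the sleeve the wrong way (x opposite to the caddy's), plain +x end 42 to 62 mm out of the mouth. Home: axes agree with the caddy's, origin at caddy x = 60 mm.
- tray_handle (a point): Point on the tray's pull handle to grip it, mid-thickness, 17 mm from its tip (tray x = -83 mm), 16 mm above the tray's underside. The handle is a fin 40 mm long (tray x = -60 to -100), 14 mm thick across y, from 1 to 31 mm above the underside. Axes as the tray's.
- tray_handle_tip (a point): Tip of the pull handle (tray x = -100 mm), 16 mm above the underside. Axes as the tray's.
- tray_plain_end (a point): Centre of the outer face of the tray's plain end (tray x = +60 mm), 19 mm above the underside; its two upright corners are bevelled by about 9 mm. When home it rests on the back stop. Axes as the tray's.
- dispenser: White push dispenser bottle, 66 mm across, 166 mm tall, standing in the caddy's bin; origin under its centre. Leave alone.
- jar: Sealed glass jar, 72 mm across, 110 mm tall, standing in the caddy's bin; origin under its centre. Leave alone.
- cup: Grey collapsible measuring cup, 86 mm across, 52 mm high, with a short tab at the rim; origin under its centre. It stands on the table beside the free space before the mouth, on the caddy's +y side. Leave alone.
- brush: Wooden-handled brush lying bristles down, about 200 mm long along its x (-113 to +85 mm), up to 52 mm wide, 34 mm high; origin under the point where handle meets head. It lies beside the sleeve on the caddy's +y side. Leave alone.
- soap_case: White lidded soap case, 102 x 70 x 33 mm; origin under its centre. It lies beside the sleeve on the caddy's -y side. Leave alone.
Mind the look-alikes: they are no part of the job. Leave any red look-alike of the tray alone.

How it is judged:
On the way, in this order (a step that is already met when the one before it is completed fails the run):
1. the tray has been slid right out of the sleeve, handle tip clear of the mouth (x of tray_handle_tip in the frame of caddy below -0.003 m), for 0.1 s.
2. the turned tray's plain end has entered the sleeve (x of tray_plain_end in the frame of caddy above 0.02 m and x of tray_handle in the frame of caddy below -0.06 m and y of tray_plain_end in the frame of caddy between -0.012 and 0.012 m and z of tray_plain_end in the frame of caddy below 0.03 m), for 0.1 s.
At the end, for the whole second after the job is handed in: The tray is in the sleeve the other way round: plain end within 7 mm of the back stop (body flush with the mouth within 7 mm), pull handle outside, in line with the sleeve within 0.12 rad, upright within 0.1 rad, at rest and released (x of tray_plain_end in the frame of caddy above 0.113 m and x of tray_handle_tip in the frame of caddy below -0.03 m and y of tray_plain_end in the frame of caddy between -0.012 and 0.012 m and z of tray_plain_end in the frame of caddy below 0.03 m and angle between the x axis of tray and the x axis of caddy, either way round below 0.12 rad and angle between tray's own z axis and vertical below 0.1 rad and linear speed of tray below 0.02 m/s and contact force between the fingers and tray below 0.1 N); the robot touches nothing.
It fails at once if the tray is tipped more than 0.5 rad (tablets would spill) (angle between tray's own z axis and vertical above 0.5 rad).
It fails at once if one of the bystanders (dispenser, jar, cup, brush, soap case) is moved more than 30 mm or tipped over (distance of any of dispenser, jar, cup, brush, soap_case from where it was at the start of the episode above 0.03 m or angle between any of dispenser, jar, cup, brush, soap_case's own z axis and vertical above 0.5 rad).
It also fails if it takes over 64 s, if anything falls off the work surface, if the arm or the gripper's body presses on something with over 40 N, if the wrist force passes 120 N, or if a joint passes its speed limit or range.

## Working session

There is one attempt and no reset: what is moved stays moved. The work goes in short steps, Python scripts to look and compute and a tool call to move; the robot and the scene stay as the last step left them, time stands still between calls to the robot, and variables do not carry over. Pictures are saved under pics/ and viewed, at most 10 in all, crops included, and the job is handed in when it is done.

Besides the shell and the picture viewer there is one more tool, called after "Call:" by a JSON object that holds its "name" and its "arguments". carry_out: Moves the arm, as the interface text tells. Scaled input: -1 to 1 covers 120 mm each way for a shift and 30 degrees each way for a turn. Its arguments: {"type":"object","properties":{"xyz":{"type":"array"},"twist":{"type":"array"},"claw":{"type":"number"},"force":{"type":"number"}},"required":["xyz","twist"]}

```bash
mkdir -p pics
cat > h.py <<'E'
import numpy as np, cv2
from workcell import manip, imaging
def cam(n):
    p=imaging.camera_params(n); f=210/np.tan(np.radians(p["vertical_fov"])/2)
    R=cv2.Rodrigues(np.array(p["rvec"],float))[0]; t=np.array(p["tvec"],float).ravel()
    return np.array([[f,0,p["cx"]],[0,f,p["cy"]],[0,0,1]]),R,t
def ray(c,uv,z):
    K,R,t=c; uv=np.atleast_2d(np.array(uv,float)); d=(np.linalg.inv(K)@np.c_[uv,np.ones(len(uv))].T).T@R
    o=-R.T@t; return o+d*((z-o[2])/d[:,2])[:,None]
def proj(c,P):
    K,R,t=c; q=(K@(R@np.atleast_2d(P).T+t[:,None])).T; return q[:,:2]/q[:,2:]
def snap(n,f):
    c=cam(n); im=imaging.get_image(n); cv2.imwrite(f"pics/{f}.png",im[:,:,::-1]); return c,im
E
python3 - <<'E'
from h import *
for n in("top","scene"):
    c,im=snap(n,n+"0"); print(n,c[0][0,0],-c[1].T@c[2],imaging.camera_params(n))
s=manip.get_state();print(s)
E
```

```text
top 443.6276610927381 [0.46376877 0.08453366 0.90163682] {'vertical_fov': 50.66293532469073, 'cx': 273.9781956879571, 'cy': 210.0486641066159, 'rvec': array([ 2.18804793, -2.14358218,  0.08394465]), 'tvec': array([0.08818071, 0.54757734, 0.85297104])}
scene 388.8322712623499 [ 1.07783804 -0.32471665  0.54529771] {'vertical_fov': 56.74506837709595, 'cx': 280.0103724814575, 'cy': 214.20671203167245, 'rvec': array([ 2.02971103,  0.97027035, -0.50527105]), 'tvec': array([-0.41330948, -0.17333437,  1.16775674])}
{'time': 0.1, 'joint_pos': array([-1.29008296e+00,  3.59430658e-01,  1.51132332e+00,  1.02561396e-05,
        1.27253821e+00, -1.15084834e-01]), 'qd': array([-0.00092023, -0.00128037, -0.00239521,  0.00145216,  0.00107494,
       -0.00115881]), 'joint_torque': array([-1.32027984e-03, -5.16360748e+01, -2.71405274e+01,  6.75908918e-02,
        2.77207210e-02, -2.38269888e-05]), 'eef_pos': array([ 0.23115356, -0.55299372,  0.22189539]), 'ee_rot': array([[ 9.22690329e-01,  3.85541625e-01, -4.61423846e-04],
       [ 3.85541847e-01, -9.22688901e-01,  1.63573579e-03],
       [ 2.04893574e-04, -1.68717580e-03, -9.99998556e-01]]), 'contact_force': array([-0.1814932 , -0.50484095,  0.11842274]), 'ft_torque': array([-0.02392194,  0.02954442, -0.03591334]), 'finger_force': 0.0, 'opening': 0.9993906707927871}
```

View pics/top0.png

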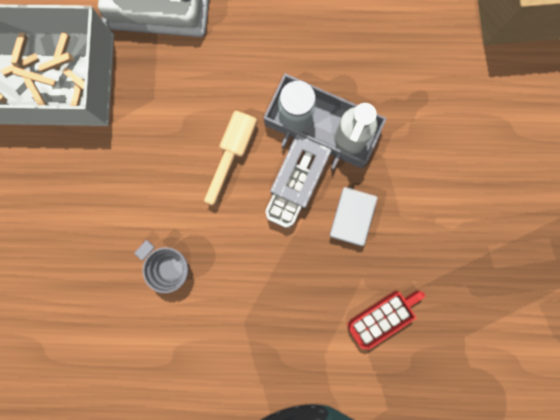

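View pics/scene0.png

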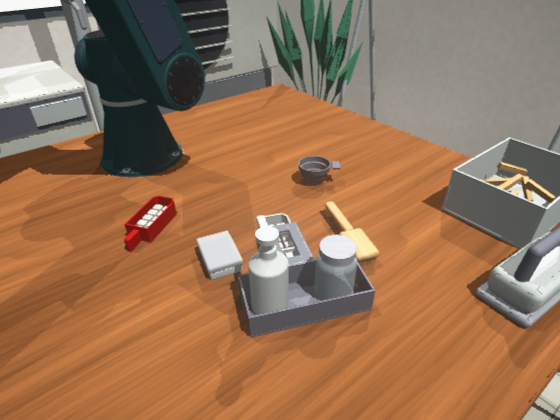

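The top view shows the sleeve at about (302,172), with its mouth near (287,205), the tray end protruding at (283,218), the cup at (165,270) and the red look-alike at (382,320). I'll enlarge the sleeve.

Run:
```python
from h import *
im=cv2.imread("pics/top0.png")[70:235,200:400]
cv2.imwrite("pics/crop0.png",cv2.resize(im,None,fx=4,fy=3.6363*1.0 and 4,interpolation=cv2.INTER_CUBIC)[60:660])
```

```text
(no output)
```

View pics/crop0.png

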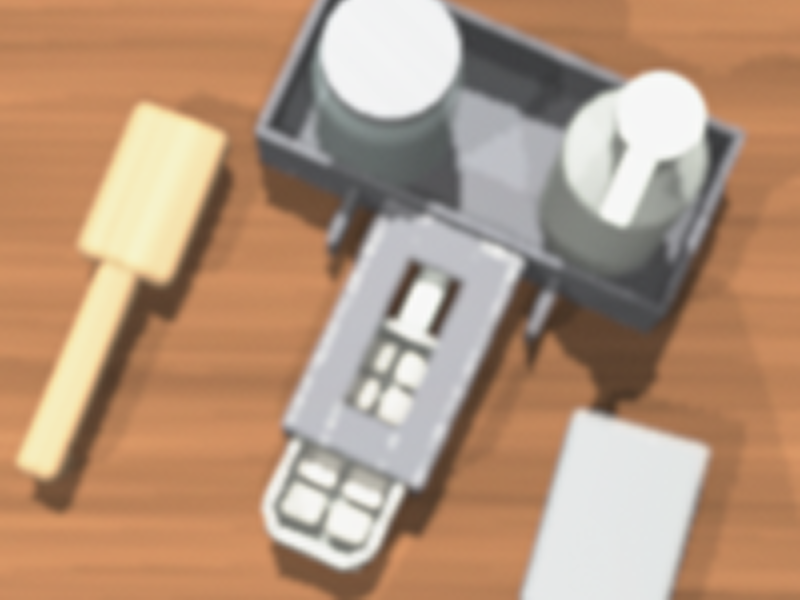

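The crop shows the roof's mouth corners at crop (285,428) and (418,487), and its sides running to (375,222) and (523,262). The tray's plain end lies near (310,555).

Run:
```python
from h import *
c=cam("top")
f=lambda L:[(199.6+x/4,84.6+y/4) for x,y in L]
P=ray(c,f([(285,428),(418,487),(523,262),(375,222)]),.046)[:,:2]; print(P)
print("width",np.linalg.norm(P[0]-P[1]),"len",np.linalg.norm(P[1]-P[2]))
y=P[0]-P[1]; a=np.arctan2(y[1],y[0])-np.pi/2; d=P[2]-P[1]; d2=P[3]-P[0]
print("yaw",np.degrees([a,np.arctan2(d[1],d[0]),np.arctan2(d2[1],d2[0])]))
m=(P[0]+P[1])/2; print("mouth",m)
T=ray(c,f([(270,520),(345,568),(262,500),(385,545)]),.038)[:,:2]
yaw=np.arctan2(d[1],d[0]); R=np.array([[np.cos(yaw),-np.sin(yaw)],[np.sin(yaw),np.cos(yaw)]])
print((T-m)@R); 
C=ray(c,[(165,270),(145,250)],.052)[:,:2]; print("cup",(C-m)@R)
```

```text
[[ 0.57972532  0.10591836]
 [ 0.55216025  0.04088146]
 [ 0.66389867 -0.00882394]
 [ 0.68260205  0.06393317]]
width 0.07063732318187366 len 0.12229514442670726
yaw [-22.96904257 -23.98127438 -22.20094284]
mouth [0.56594278 0.07339991]
[[-0.04381566  0.02325349]
 [-0.04951091 -0.01984245]
 [-0.03660247  0.03098874]
 [-0.03106313 -0.03273388]]
cup [[-0.22322426  0.15341774]
 [-0.20560506  0.20518659]]
```

The mouth is at about (0.566, 0.073) with yaw about -23°, and the tray is about 48 mm out. I'll travel above the plain end.

Call:
{"name": "carry_out", "arguments": {"xyz": [[0.88,-0.78,0],[0.88,-0.78,0],[0.88,-0.78,0],[0.88,-0.78,0]], "twist": [[0,0,0],[0,0,0],[0,0,0],[0,0,0]], "claw": -1}}

```text
time: 0.6
eef_pos: [0.293, -0.4261, 0.2227]
ee_rot: [[0.922, 0.387, -0.0], [0.387, -0.922, -0.0], [-0.0, 0.0, -1.0]]
contact_force: [-0.1, -0.4, -0.8]
opening: 1.001
finger_force: 0.0
```

Call:
{"name": "carry_out", "arguments": {"xyz": [[0.88,-0.78,0],[0.88,-0.78,0],[0.88,-0.78,0],[0.88,-0.78,0]], "twist": [[0,0,0],[0,0,0],[0,0,0],[0,0,0]]}}

```text
time: 1.1
eef_pos: [0.3544, -0.3005, 0.2228]
ee_rot: [[0.922, 0.387, 0.0], [0.387, -0.922, -0.001], [-0.0, 0.001, -1.0]]
contact_force: [0.1, -0.5, 0.4]
opening: 1.001
finger_force: 0.0
```

Call:
{"name": "carry_out", "arguments": {"xyz": [[0.88,-0.78,0],[0.88,-0.78,0],[0.88,-0.78,0],[0.88,-0.78,0]], "twist": [[0,0,0],[0,0,0],[0,0,0],[0,0,0]]}}

```text
time: 1.6
eef_pos: [0.4159, -0.1737, 0.2227]
ee_rot: [[0.922, 0.386, 0.0], [0.386, -0.922, -0.001], [-0.0, 0.001, -1.0]]
contact_force: [-0.7, -0.4, 0.9]
opening: 1.006
finger_force: 0.0
```

Call:
{"name": "carry_out", "arguments": {"xyz": [[0.88,-0.78,0],[0.88,-0.78,0],[0.88,-0.78,0],[0.88,-0.78,0]], "twist": [[0,0,0],[0,0,0],[0,0,0],[0,0,0]]}}

```text
time: 2.1
eef_pos: [0.477, -0.0467, 0.2225]
ee_rot: [[0.922, 0.386, -0.0], [0.386, -0.922, -0.001], [-0.001, 0.001, -1.0]]
contact_force: [-0.7, 0.1, 0.1]
opening: 1.0
finger_force: 0.0
```

Call:
{"name": "carry_out", "arguments": {"xyz": [[0.5,-0.5,0],[0.5,-0.5,0],[0.5,-0.5,0],[0.5,-0.5,0]], "twist": [[0,0,0.76],[0,0,0.76],[0,0,0.76],[0,0,0.76]]}}

```text
time: 2.6
eef_pos: [0.5088, 0.031, 0.2225]
ee_rot: [[1.0, -0.003, -0.001], [-0.003, -1.0, -0.001], [-0.001, 0.001, -1.0]]
contact_force: [-0.5, -0.2, -0.3]
opening: 1.002
finger_force: 0.0
```

Call:
{"name": "carry_out", "arguments": {"xyz": [[0,0,0],[0,0,0],[0,0,0],[0,0,0]], "twist": [[0,0,0.76],[0,0,0.76],[0,0,0.76],[0,0,0.76]]}}

```text
time: 3.1
eef_pos: [0.5088, 0.0322, 0.2227]
ee_rot: [[0.922, -0.387, -0.0], [-0.387, -0.922, -0.0], [-0.0, 0.0, -1.0]]
contact_force: [-0.5, -0.0, 0.1]
opening: 1.0
finger_force: 0.0
```

Run:
```python
from h import *
c,im=snap("wrist","w1"); print(-c[1].T@c[2], c[1])
print(proj(c,[[.566,.073,.046],[.540,.084,.038]]))
```

```text
[0.5758853  0.0052012  0.38600224] [[-3.87553705e-01 -9.21847120e-01  1.14922017e-04]
 [-8.89354777e-01  3.73926402e-01  2.63110483e-01]
 [-2.42590613e-01  1.01867236e-01 -9.64765702e-01]]
[[211.75366135 152.44459148]
 [214.49376696 181.87430878]]
```

View pics/w1.png

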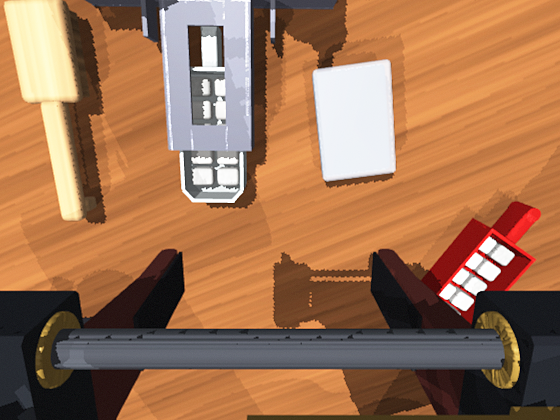

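The wrist view shows the roof mouth edge from (168,150) to (251,151), the roof sides running up to about (163,3) and (256,3), and the tray end at row 202 between columns 181 and 244.

Run:
```python
from h import *
import pickle
c=cam("wrist")
P=ray(c,[(168,150),(251,151),(256,3),(163,3)],.046)[:,:2]
print(P, np.linalg.norm(P[0]-P[1]))
for a,b in((0,3),(1,2)): d=P[b]-P[a]; print(np.degrees(np.arctan2(d[1],d[0])))
y=P[0]-P[1]; print(np.degrees(np.arctan2(y[1],y[0]))-90)
m=(P[0]+P[1])/2; yaw=np.radians(-22.8); R=np.array([[np.cos(yaw),-np.sin(yaw)],[np.sin(yaw),np.cos(yaw)]])
T=ray(c,[(213,202),(181,180),(244,180)],.038)[:,:2]
print("mouth",m,"tray",(T-m)@R,"tcp",(manip.get_state()["eef_pos"][:2]-m)@R)
```

```text
[[ 0.58321215  0.10850107]
 [ 0.55355675  0.04026737]
 [ 0.66114438 -0.01175361]
 [ 0.69047036  0.0579913 ]] 0.0743994604838677
-25.216567986807515
-25.80478973698782
-23.490499580637106
mouth [0.56838445 0.07438422] tray [[-0.04936694  0.0004142 ]
 [-0.02817947  0.02944784]
 [-0.02818598 -0.02959006]] tcp [-0.03861387 -0.06177561]
```

Call:
{"name": "carry_out", "arguments": {"xyz": [[0.08,-0.515,0],[0.08,-0.515,0.5],[0.08,-0.515,0.92],[0.08,-0.515,0.92]], "twist": [[0,0,0.04],[0,0,0.04],[0,0,0.04],[0,0,0.04]]}}

```text
time: 3.65
eef_pos: [0.5383, 0.0862, 0.1091]
ee_rot: [[0.913, -0.407, -0.009], [-0.407, -0.914, -0.0], [-0.008, 0.004, -1.0]]
contact_force: [0.3, 0.4, 0.3]
opening: 1.004
finger_force: 0.0
```

Call:
{"name": "carry_out", "arguments": {"xyz": [[0,0,0.3],[0,0,0.6],[0,0,0.8],[0,0,0.86],[0,0,0.86]], "twist": [[0,0,0],[0,0,0],[0,0,0],[0,0,0],[0,0,0]]}}

```text
time: 4.28
eef_pos: [0.5431, 0.0863, 0.0104]
ee_rot: [[0.913, -0.408, 0.002], [-0.408, -0.913, 0.0], [0.002, -0.001, -1.0]]
contact_force: [-0.6, -1.3, 0.9]
opening: 0.996
finger_force: 0.0
```

Call:
{"name": "carry_out", "arguments": {"xyz": [[0,0,0],[0,0,0],[0,0,0],[0,0,0],[0,0,0],[0,0,0]], "twist": [[0,0,0],[0,0,0],[0,0,0],[0,0,0],[0,0,0],[0,0,0]], "claw": 1, "force": 20}}

```text
time: 5.03
eef_pos: [0.542, 0.0864, 0.0095]
ee_rot: [[0.913, -0.409, 0.0], [-0.409, -0.913, 0.0], [0.0, -0.0, -1.0]]
contact_force: [-0.6, -0.4, 5.9]
opening: 0.66
finger_force: 20.0
```

The opening is 58 mm, so the tray is held. Next I pull it out along -x.

Call:
{"name": "carry_out", "arguments": {"xyz": [[-0.15,0,0],[-0.3,0,0],[-0.45,0,0],[-0.6,0,0],[-0.65,0,0],[-0.65,0,0]], "twist": [[0,0,0],[0,0,0],[0,0,0],[0,0,0],[0,0,0],[0,0,0]]}}

```text
time: 5.78
eef_pos: [0.4688, 0.1192, 0.0095]
ee_rot: [[0.913, -0.408, -0.001], [-0.408, -0.913, 0.001], [-0.001, -0.0, -1.0]]
contact_force: [-0.9, 1.1, 11.1]
opening: 0.652
finger_force: 20.0
```

Call:
{"name": "carry_out", "arguments": {"xyz": [[-0.15,0,0],[-0.3,0,0],[-0.45,0,0],[-0.6,0,0],[-0.62,0,0],[-0.62,0,0]], "twist": [[0,0,0],[0,0,0],[0,0,0],[0,0,0],[0,0,0],[0,0,0]]}}

```text
time: 6.52
eef_pos: [0.4009, 0.1493, 0.0095]
ee_rot: [[0.913, -0.408, -0.001], [-0.408, -0.913, 0.0], [-0.001, -0.0, -1.0]]
contact_force: [-0.5, 2.0, 11.0]
opening: 0.659
finger_force: 20.0
```

Run:
```python
from h import *
c,im=snap("wrist","w2")
```

```text
(no output)
```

View pics/w2.png

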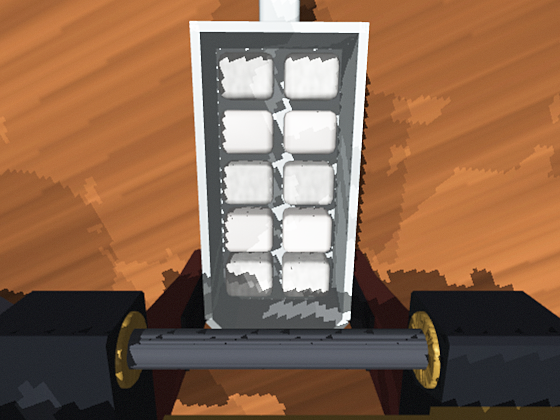

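The tray is out and straight; its handle-end rim runs from (190,22) to (369,22).

Run:
```python
from h import *
c=cam("wrist");s=manip.get_state();R=np.array(s["ee_rot"]);p=np.array(s["eef_pos"])
P=ray(c,[(190,22),(369,22)],.038); print((P-p)@R, (np.array([.568,.0744,0])-p)@R)
```

```text
[[ 0.10040622 -0.02951    -0.02858797]
 [ 0.10039471  0.02887962 -0.02859669]] [0.18305416 0.00018749 0.00934679]
```

Call:
{"name": "carry_out", "arguments": {"xyz": [[0,0,0],[0,0,0],[0,0,0],[0,0,-0.02],[0.15,0,-0.02],[0.3,0,-0.02],[0.46,0,-0.02],[0.46,0,-0.02],[0.46,0,-0.02]], "twist": [[0,0,0],[0,0,0],[0,0,0],[0,0,0],[0,0,0],[0,0,0],[0,0,0],[0,0,0],[0,0,0]], "claw": -1}}

```text
time: 7.7
eef_pos: [0.4526, 0.1259, 0.0113]
ee_rot: [[0.912, -0.409, -0.001], [-0.409, -0.912, 0.0], [-0.001, 0.0, -1.0]]
contact_force: [-0.2, -0.8, -0.5]
opening: 0.999
finger_force: 0.0
```

Call:
{"name": "carry_out", "arguments": {"xyz": [[0,0,0],[0,0,0],[0,0,0],[0,0,0],[0,0,0],[0,0,-0.03],[0,0,-0.07],[0,0,-0.07]], "twist": [[0,0,0],[0,0,0],[0,0,0],[0,0,0],[0,0,0],[0,0,0],[0,0,0],[0,0,0]], "claw": 1, "force": 30}}

```text
time: 8.7
eef_pos: [0.4536, 0.1262, 0.0203]
ee_rot: [[0.913, -0.409, 0.001], [-0.409, -0.913, 0.0], [0.001, -0.001, -1.0]]
contact_force: [0.3, -0.3, -1.8]
opening: 0.655
finger_force: 30.0
```

Call:
{"name": "carry_out", "arguments": {"xyz": [[0,0,0],[0,0,0],[0,0,0],[0,0,0]], "twist": [[0,0,-0.25],[0,0,-0.5],[0,0,-0.75],[0,0,-1]]}}

```text
time: 9.2
eef_pos: [0.4532, 0.1261, 0.0199]
ee_rot: [[0.994, 0.107, 0.0], [0.107, -0.994, 0.0], [0.0, -0.0, -1.0]]
contact_force: [0.0, 0.6, -1.2]
opening: 0.656
finger_force: 30.0
```

The tray is lifted, weighing about 1.5 N, and the turning works. I'll continue with the remaining five steps.

Call:
{"name": "carry_out", "arguments": {"xyz": [[0,0,0],[0,0,0],[0,0,0],[0,0,0]], "twist": [[0,0,-0.25],[0,0,-0.5],[0,0,-0.75],[0,0,-1]]}}

```text
time: 9.7
eef_pos: [0.4532, 0.1261, 0.0199]
ee_rot: [[0.808, 0.589, 0.0], [0.589, -0.808, 0.0], [0.0, -0.0, -1.0]]
contact_force: [0.3, -0.9, -2.4]
opening: 0.66
finger_force: 30.0
```

Call:
{"name": "carry_out", "arguments": {"xyz": [[0,0,0],[0,0,0],[0,0,0],[0,0,0]], "twist": [[0,0,-0.25],[0,0,-0.5],[0,0,-0.75],[0,0,-1]]}}

```text
time: 10.2
eef_pos: [0.4531, 0.1261, 0.0199]
ee_rot: [[0.405, 0.914, -0.0], [0.914, -0.405, 0.0], [0.0, -0.0, -1.0]]
contact_force: [0.7, 0.1, -1.5]
opening: 0.661
finger_force: 30.0
```

Call:
{"name": "carry_out", "arguments": {"xyz": [[0,0,0],[0,0,0],[0,0,0],[0,0,0]], "twist": [[0,0,-0.25],[0,0,-0.5],[0,0,-0.75],[0,0,-1]]}}

```text
time: 10.7
eef_pos: [0.4531, 0.1261, 0.0199]
ee_rot: [[-0.107, 0.994, 0.0], [0.994, 0.107, 0.0], [0.0, 0.0, -1.0]]
contact_force: [-1.0, 0.2, -1.7]
opening: 0.659
finger_force: 30.0
```

Call:
{"name": "carry_out", "arguments": {"xyz": [[0,0,0],[0,0,0],[0,0,0],[0,0,0]], "twist": [[0,0,-0.25],[0,0,-0.5],[0,0,-0.75],[0,0,-1]]}}

```text
time: 11.2
eef_pos: [0.4532, 0.1261, 0.0199]
ee_rot: [[-0.589, 0.808, 0.0], [0.808, 0.589, 0.0], [0.0, 0.0, -1.0]]
contact_force: [-0.6, 0.4, -0.9]
opening: 0.657
finger_force: 30.0
```

Call:
{"name": "carry_out", "arguments": {"xyz": [[0,0,0],[0,0,0],[0,0,0],[0,0,0],[0,0,0]], "twist": [[0,0,-0.25],[0,0,-0.5],[0,0,-0.75],[0,0,-1],[0,0,-1]]}}

```text
time: 11.82
eef_pos: [0.4532, 0.1261, 0.0199]
ee_rot: [[-0.912, 0.41, 0.0], [0.41, 0.912, 0.0], [0.0, 0.0, -1.0]]
contact_force: [1.2, 0.7, -1.5]
opening: 0.66
finger_force: 30.0
```

Run:
```python
from h import *
c,im=snap("top","t3")
cv2.imwrite("pics/crop3.png",cv2.resize(im[90:290,180:380,::-1],None,fx=3,fy=3,interpolation=cv2.INTER_CUBIC))
s=manip.get_state();print(s["eef_pos"],s["joint_pos"])
```

```text
[0.4531478  0.12612299 0.01988785] [ 1.24353463e-01  4.77263294e-01  1.98635591e+00  1.82711302e-04
  6.77950125e-01 -1.02278166e+00]
```

View pics/crop3.png

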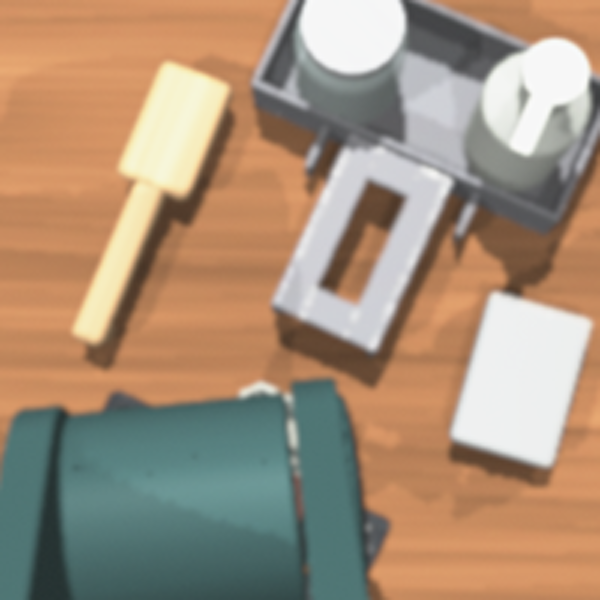

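The top view shows the tray turned, plain end toward the mouth; the mouth's roof corners are at crop (275,308) and (376,352), with sides to (340,150) and (455,180).

Run:
```python
from h import *
c=cam("top")
P=ray(c,[(179.7+x/3,89.7+y/3) for x,y in [(275,306),(376,352),(455,180),(340,150)]],.046)[:,:2]
print(P,np.linalg.norm(P[0]-P[1]),(P[0]+P[1])/2)
for a,b in((0,3),(1,2)): d=P[b]-P[a]; print(np.degrees(np.arctan2(d[1],d[0])))
y=P[0]-P[1]; print(np.degrees(np.arctan2(y[1],y[0]))-90)
s=manip.get_state();R=np.array(s["ee_rot"]);p=np.array(s["eef_pos"])
for m in [(P[0]+P[1])/2,(.568,.0744)]: print((np.array([*m,0])-p)@R)
```

```text
[[ 0.57954852  0.10490904]
 [ 0.55086574  0.03905613]
 [ 0.66473095 -0.0108038 ]
 [ 0.68339258  0.06456886]] 0.07182831430446461 [0.56520713 0.07198259]
-21.229592980043634
-23.647917095870287
-23.535933223821985
[-0.12441057 -0.00327066  0.01988254]
[-1.25962246e-01  8.13991132e-05  1.98828496e-02]
```

Call:
{"name": "carry_out", "arguments": {"xyz": [[0,0,0.03],[0,-0.01,0.065],[-0.1,-0.01,0.065],[-0.2,-0.01,0.065],[-0.3,-0.01,0.065],[-0.4,-0.01,0.065],[-0.48,-0.01,0.065],[-0.54,-0.01,0.065],[-0.6,-0.01,0.065],[-0.6,-0.01,0.065]], "twist": [[0,0,0],[0,0,0],[0,0,0],[0,0,0],[0,0,0],[0,0,0],[0,0,0],[0,0,0],[0,0,0],[0,0,0]]}}

```text
time: 13.12
eef_pos: [0.519, 0.0955, 0.0121]
ee_rot: [[-0.913, 0.409, 0.0], [0.409, 0.913, 0.0], [-0.0, 0.0, -1.0]]
contact_force: [-0.1, -0.8, -1.4]
opening: 0.662
finger_force: 30.0
```

Call:
{"name": "carry_out", "arguments": {"xyz": [[-0.06,0,0],[-0.12,0,0],[-0.18,0,0],[-0.24,0,0],[-0.26,0,0],[-0.26,0,0]], "twist": [[0,0,0],[0,0,0],[0,0,0],[0,0,0],[0,0,0],[0,0,0]]}}

```text
time: 13.88
eef_pos: [0.5469, 0.0828, 0.012]
ee_rot: [[-0.913, 0.409, -0.0], [0.409, 0.913, 0.0], [0.0, 0.0, -1.0]]
contact_force: [-0.6, -0.4, -2.1]
opening: 0.654
finger_force: 30.0
```

Run:
```python
from h import *
c,im=snap("wrist","w4")
s=manip.get_state();R=np.array(s["ee_rot"]);p=np.array(s["eef_pos"]);print(p,(np.array([.567,.0735,0])-p)@R)
```

```text
[0.54657171 0.08286129 0.01197861] [-0.02247664 -0.0001912   0.01196664]
```

View pics/w4.png

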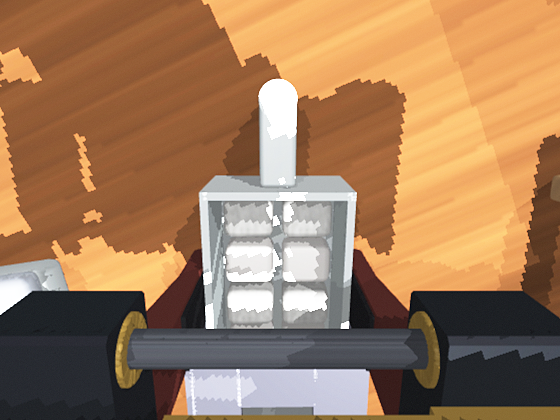

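The plain end is about 52 mm in and straight, with the handle at column 278 (tip at row 80). I'll release, slide back to the handle and grip it.

Call:
{"name": "carry_out", "arguments": {"xyz": [[0,0,0],[0,0,0],[0,0,0],[0,0,0],[0.15,0,0],[0.3,0,0],[0.45,0,0],[0.57,0,0],[0.57,0,0]], "twist": [[0,0,0],[0,0,0],[0,0,0],[0,0,0],[0,0,0],[0,0,0],[0,0,0],[0,0,0],[0,0,0]], "claw": -1}}

```text
time: 15.05
eef_pos: [0.4826, 0.1114, 0.0121]
ee_rot: [[-0.913, 0.408, -0.001], [0.408, 0.913, -0.0], [0.001, -0.001, -1.0]]
contact_force: [-0.5, 0.1, 0.7]
opening: 1.002
finger_force: 0.0
```

Call:
{"name": "carry_out", "arguments": {"xyz": [[0,0,0],[0,0,0],[0,0,0],[0,0,0],[0,0,0],[0,0,0],[0,0,0],[0,0,0],[0,0,0]], "twist": [[0,0,0],[0,0,0],[0,0,0],[0,0,0],[0,0,0],[0,0,0],[0,0,0],[0,0,0],[0,0,0]], "claw": 1, "force": 20}}

```text
time: 16.18
eef_pos: [0.4844, 0.1108, 0.0121]
ee_rot: [[-0.913, 0.409, -0.0], [0.409, 0.913, 0.0], [0.0, 0.0, -1.0]]
contact_force: [0.2, -0.0, -0.8]
opening: 0.156
finger_force: 20.0
```

The opening is 14 mm, so the handle is gripped. I'll push in most of the way.

Call:
{"name": "carry_out", "arguments": {"xyz": [[-0.08,0,0],[-0.16,0,0],[-0.24,0,0],[-0.32,0,0],[-0.4,0,0],[-0.46,0,0],[-0.5,0,0],[-0.5,0,0]], "twist": [[0,0,0],[0,0,0],[0,0,0],[0,0,0],[0,0,0],[0,0,0],[0,0,0],[0,0,0]]}}

```text
time: 17.18
eef_pos: [0.5402, 0.086, 0.0121]
ee_rot: [[-0.913, 0.409, 0.001], [0.409, 0.913, -0.0], [-0.001, 0.0, -1.0]]
contact_force: [0.8, -0.7, 0.1]
opening: 0.156
finger_force: 20.0
```

Call:
{"name": "carry_out", "arguments": {"xyz": [[-0.02,0,0],[-0.04,0,0],[-0.05,0,0],[-0.05,0,0]], "twist": [[0,0,0],[0,0,0],[0,0,0],[0,0,0]]}}

```text
time: 17.68
eef_pos: [0.5447, 0.0838, 0.0121]
ee_rot: [[-0.913, 0.409, 0.0], [0.409, 0.913, 0.0], [-0.0, 0.0, -1.0]]
contact_force: [-1.6, 1.2, 2.1]
opening: 0.157
finger_force: 20.0
```

Call:
{"name": "carry_out", "arguments": {"xyz": [[-0.01,0,0],[-0.02,0,0],[-0.025,0,0],[-0.025,0,0]], "twist": [[0,0,0],[0,0,0],[0,0,0],[0,0,0]]}}

```text
time: 18.18
eef_pos: [0.5451, 0.0835, 0.0121]
ee_rot: [[-0.913, 0.409, -0.004], [0.409, 0.913, 0.001], [0.004, -0.0, -1.0]]
contact_force: [-6.8, 4.9, 8.8]
opening: 0.155
finger_force: 20.0
```

It's on the back stop. I'll release and rise.

Call:
{"name": "carry_out", "arguments": {"xyz": [[0,0,0],[0,0,0],[0,0,0],[0,0,0],[0,0,0],[0,0,0],[0,0,-0.2],[0,0,-0.5],[0,0,-0.9],[0,0,-1]], "twist": [[0,0,0],[0,0,0],[0,0,0],[0,0,0],[0,0,0],[0,0,0],[0,0,0],[0,0,0],[0,0,0],[0,0,0]], "claw": -0.2}}

```text
time: 19.42
eef_pos: [0.5494, 0.0827, 0.135]
ee_rot: [[-0.913, 0.409, 0.005], [0.409, 0.913, 0.0], [-0.005, 0.002, -1.0]]
contact_force: [0.1, -0.2, -0.7]
opening: 0.599
finger_force: 0.0
```

Call:
{"name": "carry_out", "arguments": {"xyz": [[0.4,0,-0.4],[0.8,0,-0.8],[0.8,0,-0.8],[0.8,0,-0.8]], "twist": [[0,0,0],[0,0,0],[0,0,0],[0,0,0]]}}

```text
time: 19.92
eef_pos: [0.4598, 0.1219, 0.2278]
ee_rot: [[-0.913, 0.408, 0.001], [0.408, 0.913, -0.0], [-0.001, 0.0, -1.0]]
contact_force: [-0.2, -0.4, 0.0]
opening: 0.603
finger_force: 0.0
```

Run:
```python
from h import *
c,im=snap("scene","s5")
c,im2=snap("wrist","w5")
c=np.hstack([im[170:340,180:400],im2[0:0]]) if 0 else cv2.resize(im[170:340,180:400],None,fx=1.8,fy=1.8)
w=cv2.resize(im2,(400,300)); H=max(c.shape[0],300)
o=np.zeros((H,c.shape[1]+400,3),np.uint8); o[:c.shape[0],:c.shape[1]]=c; o[:300,c.shape[1]:]=w
cv2.imwrite("pics/both5.png",o[:,:,::-1]); print(c.shape,cam("top")[0][0,0])
```

```text
(306, 396, 3) 443.6276610927381
```

View pics/both5.png

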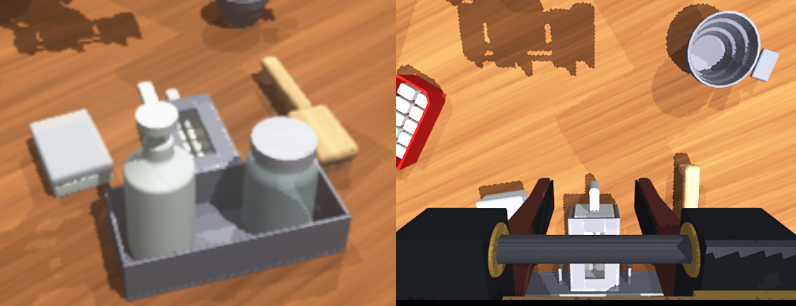

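The scene view shows the handle out and the bystanders unmoved. The wrist view shows a strip of tray near (596,211) that I want to check.

Run:
```python
from h import *
im=cv2.imread("pics/w5.png")[235:345,200:350]
cv2.imwrite("pics/crop5.png",cv2.resize(im,None,fx=5,fy=5,interpolation=cv2.INTER_NEAREST))
```

```text
(no output)
```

View pics/crop5.png

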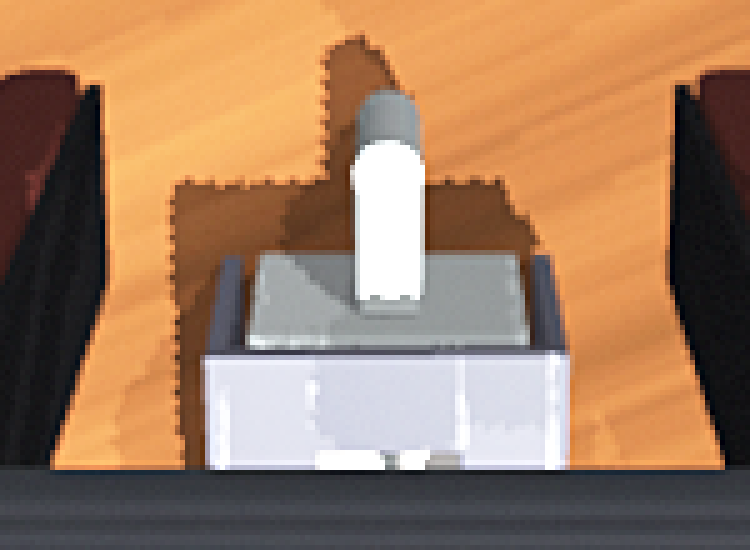

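The end face is flush with the sleeve walls, centred and straight, and the handle is out. I'll hand it in.

```bash
python3 -c "
from workcell import manip
print(manip.job_done())"
```

```text
the job is handed in; nothing more can be done
None
```

The tray is turned round and fully home in the sleeve, body flush with the mouth, handle out and released; I handed the job in at about 20 s of the 64 s allowed, and the system gave no verdict.

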